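# Fit the tube block to the bench shaker

### The arm

A 7-joint arm with a two-finger parallel gripper is mounted at the origin on a cart in front of the work surface, level with it; the furniture and walls round the work are solid. World frame = base frame: x ahead of the robot, y to its left, z up, the work surface at z = 0. Lengths are in m, angles in rad, forces in N, time in s.
With the tool pointing down it reaches from about 0.425 to 0.8 m from the base axis. Payload 8.3 kg.
Tool frame: the origin (TCP) lies midway between the tips of the shut fingers; the grasp point (between the pads) lies bot.hold_point_z behind it (bot.hold_point_z is the distance from the TCP to the grasp point, in m); z points along the fingers, y is the line along which they close (so a half turn about z gives the same grasp; the last joint's range is limited). The gripper opens to 85 mm and grips with 20 to 120 N. Pads are 22 mm wide; open, the fingers measure 114 mm over their backs; the gripper's body (76 mm by 85 mm) begins 54 mm behind the grasp point. The pads swing forward as they close: fully open they stand 13 mm farther back than shut.
Start: joints at [1.177, 0.383, 0.016, 1.37, -0.006, 1.388, -0.046], TCP at [0.203, -0.591, 0.231] pointing down, gripper open.
Joint ranges: [-2.95, 2.95], [-0.25, 2.06], [-1.52, 1.56], [0.18, 2.33], [-1.44, 4.58], [0.02, 2.06], [-3.01, 3.01]. Speed limits (rad/s): [2.39, 2.39, 3.01, 3.01, 3.14, 3.14, 3.14].

### API

Orientations are given as a rotation vector (axis times angle).
In Python, from station import bot gives the robot as it stands.
- The arm moves only by the tool servo_tool, never from a script. Its argument "increments" is a list of rows, each a list of 3 entries, a list of its own where there are three numbers: the shift along the tool's x, y, z in m, then the turn, a rotation vector about the tool's x, y, z in rad, then the finger opening in m, from 0 to 0.0854. In form: [[[tx, ty, tz], [wx, wy, wz], hand], ...]. A call has 1 to 5 rows; each row is the pose to reach, as a shift and turn from the pose commanded when the call began, along the tool's axes at that moment; what a row does not reach only later rows make up. A row lasts 1/12 s, in which the tool goes at most 41.7 mm and 7.16 degrees, less where a joint would pass 70% of its speed; a pose out of reach is approached as far as the arm can. A call with a gripper value outside its range is refused whole. The fingers move at their own pace and stop on an object; the grip force is fixed at half the most. Time passes only in rows, so rows that repeat a pose let the fingers close. It gives the time, the measured TCP pose, the force, the opening and the grip force at its end, in the units of the state.
- bot.get_state(): the state, without advancing time (a new reading comes with each control period).
- bot.camera(name): name is "scene" or "side" or "wrist"; returns (picture, depth): 400x640x3 uint8, red, green, blue; 400x640 float32, m along the optical axis (not along the pixel's ray), 0 where there is no reading.
- bot.camera_params(name): a dict with "vfov" (degrees; the focal length in pixels is half the picture's height over the tangent of half this angle, whatever the lens; pixels are square), "cx", "cy" (the principal point, pixels), "extrinsics" (4x4, takes a point from world to camera coordinates); the wrist camera has in their place "hand_eye" (4x4, takes a point from camera to tool coordinates, whose origin is the TCP and whose axes are the flange's). Camera axes: x right, y up, looking along -z (the intrinsics and any distortion apply to the point x, -y, -z); pixel columns grow to the right and rows downward; lengths in m; the calibration is good to about 2 mm. A picture is of the moment at which its call begins: read the wrist's pose just before it. camera_params takes no time and is no camera call.
- bot.finish_job(): hands the job in; it is judged then, once.
The state is a dict: "clock": time; "joint_positions": joint angles; "qvel": joint speeds; "joint_torque": joint torques, N m; "tcp_pos": TCP position; "tcp_rot": TCP orientation; "contact_force": force on the tool from outside, world axes, zero at the start; "moment": the same for the moment, N m; "finger_gap": finger opening in m; "finger_force": force on a finger pad.
Only numpy, scipy, OpenCV 4.12 (cv2) and the standard library are available. Lean on these libraries where they do the work, as an engineer would, in place of code of your own. Each camera call takes 0.05 s, during which the arm holds its last target. There are 200 camera calls.

### The job

Fit the aluminium tube block to the bench shaker: set it on the platform so that both locating pins come up through the holes in its two ears and it lies flat, either way round. Then turn both red-knobbed latches inward until they point fully across the ears, and leave the yellow rack, beaker and brown bottle behind the work where they stand.

Things in the scene. Friction and masses are not known exactly. Their poses are not given: they have to be found in the camera images.
- tube_block: Loose aluminium tube block, 0.3 to 0.6 kg, lying flat. Eared plate 62 (x) x 200 (y) x 8 (z) mm; centred on it a body 50 (x) x 116 (y) x 28 mm with 24 open wells, so 36 mm tall in all. Grip the body across its 50 mm side (along x), midway along its length. One through hole in each ear, at y = +72 and -72 mm. Origin: centre of the underside, z up. It fits either way round.
- hole_round (a point): Centre of the round hole, 11 mm across, in the block's +y ear, at the underside of the plate (72 mm from the block's origin along its +y).
- hole_slot (a point): Centre of the slotted hole, 11 mm (x) by 15 mm (y), in the block's -y ear, at the underside of the plate (72 mm from the origin along -y).
- shaker: White bench shaker, fixed, housing 250 (y) x 176 (x) mm, sloping control panel at its -x front. Dark level platform 124 (x) x 250 (y) mm, top 90 mm above the bench. Origin: on the bench under the platform's centre; x to its back, y to its left, z up. Latch pivots (upright posts) at x = +46, y = +90 (left) and -90 mm (right). The block sits centred, its y along the shaker's y.
- pin_left (a point): Foot of the left steel locating pin, on the platform's top face at x = 0, y = +72 mm of the shaker. Pin 9 mm across, 18 mm tall, tapering over its top 7 mm to a 3 mm tip.
- pin_right (a point): Foot of the right locating pin, x = 0, y = -72 mm of the shaker; same pin.
- latch_left (a joint): Left latch angle (rad) about its upright post. 0 (hard stop) = closed: the arm points to the shaker's front (-x), across the block's ear, its underside 2 mm over the seated plate. Grows outward: at 1.57 it points to the shaker's left (+y); stops at 1.75. Clear of the block above 1.0. Light friction, about 1 N at the knob; stays where left. A block not fully down blocks it.
- latch_right (a joint): Right latch angle (rad), the mirror image: 0 = closed, pointing to the shaker's front across the right ear; grows as it swings outward, at 1.57 pointing to the shaker's right (-y).
- knob_left (a point): Middle of the upright round red knob on the left latch arm, 34 mm from the latch's pivot. Knob 14 mm across, 21 mm tall, its top 130 mm above the bench and this point 120 mm above it; the steel arm below it has its top face at 106 mm.
- knob_right (a point): Middle of the red knob on the right latch arm, likewise.
- tube_rack: Yellow microtube rack, 122 x 82 x 59 mm, stands behind the work; leave it. Origin: centre of its underside.
- beaker: Clear beaker, 78 mm across, 89 mm tall, stands behind the work; leave it. Origin: centre of its underside.
- brown_bottle: Small brown bottle with a white cap, 42 mm across, 76 mm tall, stands behind the work; leave it. Origin: centre of its underside.

How it is judged:
On the way, in this order (a step that is already met when the one before it is completed fails the run):
1. the tube block lies flat on the platform with both pins in its holes (((distance between hole_round and pin_left below 0.004 m and distance between hole_slot and pin_right below 0.004 m) or (distance between hole_round and pin_right below 0.004 m and distance between hole_slot and pin_left below 0.004 m)) and z of tube_block in the frame of shaker below 0.0915 m and angle between tube_block's own z axis and vertical below 0.02 rad), for 0.2 s.
2. both latches are turned across the ears of the seated block (all of step 1 and value of joint each of latch_left, latch_right below 0.2 rad), for 0.2 s.
At the end, for the whole second after the job is handed in: The tube block lies flat on the shaker's platform (underside within 1.5 mm of it, tilt under 0.02 rad) with one pin in each hole (each hole centre within 4 mm of its pin's foot, either way round), both latches within 0.2 rad of fully closed, and the block at rest (all of step 2 and linear speed of tube_block below 0.02 m/s); the robot touches nothing.
It fails at once if the yellow microtube rack is shifted by more than 30 mm or tipped over (distance of tube_rack from where it was at the start of the episode above 0.03 m or angle between tube_rack's own z axis and vertical above 0.4 rad).
It fails at once if the beaker is shifted by more than 30 mm or tipped over (distance of beaker from where it was at the start of the episode above 0.03 m or angle between beaker's own z axis and vertical above 0.4 rad).
It fails at once if the brown bottle is shifted by more than 30 mm or tipped over (distance of brown_bottle from where it was at the start of the episode above 0.03 m or angle between brown_bottle's own z axis and vertical above 0.4 rad).
It also fails if it takes over 66 s, if anything falls off the work surface, if the arm or the gripper's body presses on something with over 40 N, if the wrist force passes 120 N, or if a joint passes its speed limit or range.

## Working session

There is one attempt and no reset: what is moved stays moved. The work goes in short steps, Python scripts to look and compute and a tool call to move; the robot and the scene stay as the last step left them, time stands still between calls to the robot, and variables do not carry over. Pictures are saved under pics/ and viewed, at most 12 in all, crops included, and the job is handed in when it is done.

Besides the shell and the picture viewer there is one more tool, called after ">>>" as name(argument=value, ...) on one line, values as JSON. servo_tool: Moves the arm, as the interface text tells. Its arguments: {"type":"object","properties":{"increments":{"type":"array","items":{"type":"array"}}},"required":["increments"]}

```bash
ls; mkdir -p pics; python3 - <<'E'
from station import bot
import cv2,numpy as np
s=bot.get_state(); print(s, bot.hold_point_z)
for n in ("scene","side","wrist"):
    p,d=bot.camera(n); np.savez(f"pics/{n}0.npz",p=p,d=d); cv2.imwrite(f"pics/{n}0.png",p[:,:,::-1]); print(n,bot.camera_params(n))
E
```

```text
pics
{'clock': 0.0, 'joint_positions': array([ 1.17711636,  0.38424646,  0.01633647,  1.37120905, -0.00629343,
        1.38818857, -0.04645154]), 'qvel': array([ 5.66031951e-04, -1.44974024e-04, -1.65515470e-05, -1.27545773e-04,
       -1.63369855e-03, -8.40682041e-04,  8.74491032e-04]), 'joint_torque': array([ 1.17381351e-04, -6.27588844e+01,  8.43778532e-01, -3.71821046e+01,
        1.63720310e-02,  1.40563049e-02,  8.48090963e-06]), 'tcp_pos': array([ 0.20286931, -0.59060551,  0.23024854]), 'tcp_rot': array([-3.09674181e+00, -5.17126993e-01,  5.64463009e-04]), 'contact_force': array([ 0.59810659, -0.06578583,  0.45627691]), 'moment': array([-0.03262785, -0.05879345,  0.05182738]), 'finger_force': 0.0, 'finger_gap': 0.08557846085297638} 0.0187
scene {'vfov': 55.986724054001854, 'cx': 317.04392987779994, 'cy': 200.4841042513802, 'extrinsics': array([[-0.77146977, -0.6361682 ,  0.0111537 ,  0.45825767],
       [ 0.34537522, -0.40397909,  0.84706366, -0.31150092],
       [-0.53436911,  0.65733622,  0.53137439, -0.77121037],
       [ 0.        ,  0.        ,  0.        ,  1.        ]])}
side {'vfov': 54.689982326060715, 'cx': 313.58223008141033, 'cy': 199.80604445673714, 'extrinsics': array([[ 0.94771369, -0.31886584, -0.01278068, -0.55241794],
       [ 0.22221886,  0.6306622 ,  0.74356167, -0.21361512],
       [-0.22903613, -0.70752368,  0.66854521, -0.79196598],
       [ 0.        ,  0.        ,  0.        ,  1.        ]])}
wrist {'vfov': 67.00522412397474, 'cx': 316.3478298034034, 'cy': 201.91196296774226, 'hand_eye': array([[ 5.50254678e-04,  9.63793529e-01,  2.66649079e-01,
         6.75489248e-02],
       [ 9.99999846e-01, -5.10629486e-04, -2.17938869e-04,
        -2.12304397e-04],
       [-7.38891889e-05,  2.66649158e-01, -9.63793661e-01,
        -1.42477180e-01],
       [ 0.00000000e+00,  0.00000000e+00,  0.00000000e+00,
         1.00000000e+00]])}
```

View pics/scene0.png

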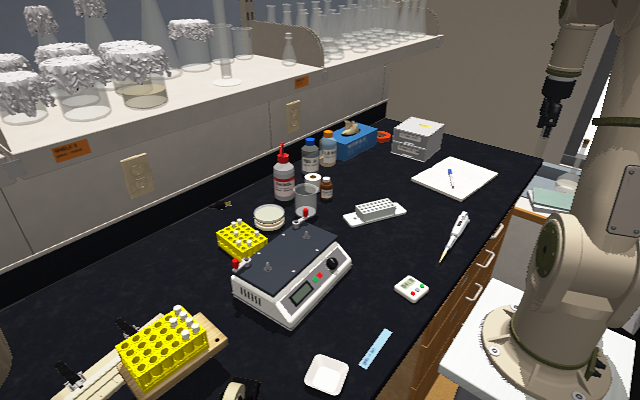

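View pics/side0.png

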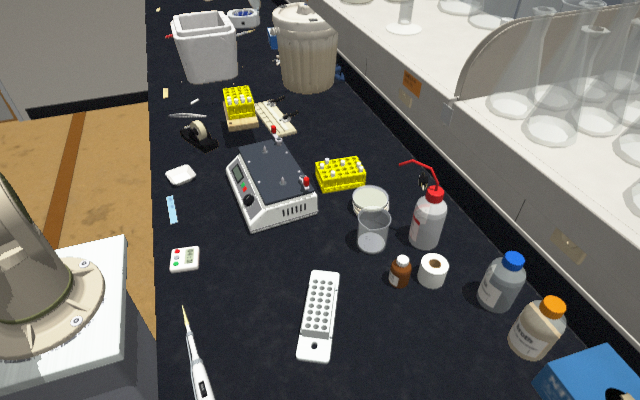

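The scene view shows the block at about (375,211), and the shaker at (295,270) with red knobs at (305,213) and (237,265). The side view shows the block at (320,315), pins at (283,181) and (265,148), and knobs at (305,182) and (273,128). Next I turn these into world positions with depth.

```bash
cat > h.py <<'E'
import numpy as np,cv2
from scipy.spatial.transform import Rotation as R
from station import bot
def K(c): return 200/np.tan(np.radians(c["vfov"])/2)
def cam2world(name,s=None):
    c=bot.camera_params(name)
    if name!="wrist": return np.linalg.inv(c["extrinsics"])
    T=np.eye(4);T[:3,:3]=R.from_rotvec(s["tcp_rot"]).as_matrix();T[:3,3]=s["tcp_pos"]
    return T@c["hand_eye"]
def cloud(name,d,s=None):
    c=bot.camera_params(name);f=K(c);v,u=np.mgrid[:400,:640]
    P=np.stack([(u-c["cx"])/f*d,-(v-c["cy"])/f*d,-d],-1)
    T=cam2world(name,s); return P@T[:3,:3].T+T[:3,3]
def ray(name,uv,z,s=None):
    c=bot.camera_params(name);f=K(c);uv=np.atleast_2d(uv).astype(float)
    r=np.c_[(uv[:,0]-c["cx"])/f,-(uv[:,1]-c["cy"])/f,-np.ones(len(uv))]
    T=cam2world(name,s);r=r@T[:3,:3].T;o=T[:3,3]
    return o+r*((z-o[2])/r[:,2])[:,None]
def rect(P):
    (c,sz,a)=cv2.minAreaRect((P[:,:2]*1000).astype(np.float32)); return np.round(c,1),np.round(sz,1),round(a,1)
E
python3 - <<'E'
from h import *
for n in ("scene","side"):
    z=np.load(f"pics/{n}0.npz");p=z["p"].astype(int);d=z["d"];W=cloud(n,d)
    ok=d>0
    print(n,W[310,320] if n=="side" else W[211,375])
    r,g,b=p[...,0],p[...,1],p[...,2]
    red=((r>140)&(g<70)&(b<70)&ok&(W[...,2]>.1)&(W[...,2]<.14)).astype(np.uint8)
    k,l,st,ce=cv2.connectedComponentsWithStats(red)
    for i in range(1,k):
        if st[i,4]>8: print("red",ce[i].round(),st[i,4],W[l==i].mean(0).round(4), ray(n,ce[i],.12).round(4))
    def big(m,name):
        k,l,st,ce=cv2.connectedComponentsWithStats(m.astype(np.uint8))
        for i in np.argsort(-st[1:,4])[:3]+1:
            print(name,ce[i].round(),st[i,4],rect(W[l==i]),W[l==i].mean(0).round(4))
    big(ok&(abs(W[...,2]-.036)<.006),"body")
    big(ok&(abs(W[...,2]-.009)<.004)&(r>130),"plate")
    big(ok&(abs(W[...,2]-.09)<.006)&(r<110)&(g<110),"platform")
E
```

```text
scene [ 0.51084575 -0.17398317  0.03893381]
red [305. 210.] 11 [0.5851 0.0614 0.1307] [[0.5958 0.0491 0.12  ]]
red [235. 260.] 20 [0.5702 0.3077 0.1307] [[0.5805 0.3004 0.12  ]]
body [125. 236.] 1108 (array([966.8, 220.6]), array([  9.9, 876.5]), 0.0) [0.9665 0.3372 0.036 ]
body [302. 295.] 715 (array([458.1, 209.5]), array([300.6, 142.7]), 61.6) [0.4542 0.2197 0.0364]
body [545. 361.] 645 (array([-3.3, 38. ]), array([ 90.8, 153.5]), 88.9) [-0.0066  0.0509  0.0356]
plate [327. 371.] 293 (array([300.9, 326.9]), array([60.3, 60.6]), 17.0) [0.3064 0.3191 0.009 ]
plate [359. 219.] 218 (array([ 535.7, -181. ]), array([152.5,  62.9]), 61.6) [ 0.5467 -0.1462  0.0096]
plate [399. 209.] 85 (array([ 479.1, -279.2]), array([36.7, 77.4]), 32.1) [ 0.4793 -0.2739  0.0095]
platform [286. 257.] 3600 (array([535.4, 178.9]), array([125.4, 252.5]), 4.1) [0.5281 0.1936 0.0912]
platform [127. 217.] 868 (array([964.2, 205. ]), array([867.5,  13. ]), 90.0) [0.9644 0.3171 0.0903]
platform [550. 341.] 399 (array([ 0.4, 40.8]), array([ 56.2, 133.6]), 89.6) [0.0006 0.0547 0.0901]
side [ 0.52275126 -0.21834847 
[... 352 characters left out ...]
 [369. 196.] 569 (array([746.9,  45.7]), array([83.7, 91.1]), 76.8) [0.7446 0.0426 0.0403]
plate [ 61. 314.] 1952 (array([ 39.3, -17.3]), array([231.4, 148.5]), 65.8) [ 0.0458 -0.0437  0.0114]
plate [319. 327.] 1122 (array([ 526.4, -202.1]), array([201.4,  61.8]), 63.1) [ 0.5158 -0.2328  0.0071]
plate [180. 172.] 113 (array([297.8, 337.5]), array([62.3, 56.8]), 17.9) [0.2982 0.3502 0.0089]
platform [273. 170.] 2747 (array([536.1, 180.2]), array([124.7, 252.6]), 4.4) [0.5324 0.1676 0.0888]
platform [547. 259.] 638 (array([ 962.8, -132. ]), array([705.9,   6.7]), 89.8) [ 0.9627 -0.2567  0.0906]
platform [379.  92.] 127 (array([962.9, 533.3]), array([599.5,   6.1]), 89.8) [0.9626 0.467  0.0905]
```

>>> servo_tool(increments=[[[0.029,-0.0175,0],[0,0,0],0.085],[[0.058,-0.035,0],[0,0,0],0.085],[[0.087,-0.0525,0],[0,0,0],0.085],[[0.115,-0.07,0],[0,0,0],0.085],[[0.144,-0.0877,0],[0,0,0],0.085]])

```text
clock: 0.57
tcp_pos: [0.3113, -0.46, 0.231]
tcp_rot: [-3.098, -0.517, 0.001]
contact_force: [0.6, -0.5, 0.7]
finger_gap: 0.0851
finger_force: 0.0
```

>>> servo_tool(increments=[[[0.029,-0.0175,0],[0,0,0],0.085],[[0.058,-0.035,0],[0,0,0],0.085],[[0.087,-0.0525,0],[0,0,0],0.085],[[0.115,-0.07,0],[0,0,0],0.085],[[0.144,-0.0877,0],[0,0,0],0.085]])

```text
clock: 0.98
tcp_pos: [0.419, -0.3303, 0.2312]
tcp_rot: [-3.099, -0.517, 0.0]
contact_force: [1.1, 0.3, -0.1]
finger_gap: 0.0849
finger_force: 0.0
```

>>> servo_tool(increments=[[[0.029,-0.0175,0],[0,0,0],0.085],[[0.058,-0.035,0],[0,0,0],0.085],[[0.087,-0.0525,0],[0,0,0],0.085],[[0.115,-0.07,0],[0,0,0],0.085],[[0.144,-0.0877,0],[0,0,0],0.085]])

```text
clock: 1.4
tcp_pos: [0.5267, -0.2006, 0.2312]
tcp_rot: [-3.099, -0.517, 0.0]
contact_force: [0.2, -0.6, -0.2]
finger_gap: 0.085
finger_force: 0.0
```

>>> servo_tool(increments=[[[0,0,0.015],[0,0,-0.12],0.085],[[0,0,0.03],[0,0,-0.24],0.085],[[0,0,0.045],[0,0,-0.36],0.085],[[0,0,0.06],[0,0,-0.48],0.085],[[0,0,0.08],[0,0,-0.6],0.085]])

```text
clock: 1.82
tcp_pos: [0.5265, -0.2019, 0.1512]
tcp_rot: [2.802, 1.418, 0.001]
contact_force: [-0.0, 0.6, 0.4]
finger_gap: 0.0851
finger_force: 0.0
```

>>> servo_tool(increments=[[[0,0,0],[0,0,-0.09],0.085],[[0,0,0],[0,0,-0.17],0.085],[[0,0,0],[0,0,-0.17],0.085],[[0,0,0],[0,0,-0.17],0.085]])

```text
clock: 2.15
tcp_pos: [0.526, -0.202, 0.1512]
tcp_rot: [-2.679, -1.639, 0.0]
contact_force: [-0.4, -0.2, 0.3]
finger_gap: 0.0851
finger_force: 0.0
```

```bash
cat >> h.py <<'E'
def shot(n,tag):
    s=bot.get_state();p,d=bot.camera(n);cv2.imwrite(f"pics/{n}{tag}.png",p[:,:,::-1]);np.savez(f"pics/{n}{tag}.npz",p=p,d=d)
    return s,p.astype(int),d,cloud(n,d,s)
def delta(s,pos,ang):
    """tool-axes shift and z turn to world pos, tool-x heading ang(deg), pointing down"""
    M=R.from_rotvec(s["tcp_rot"]).as_matrix();a=np.radians(ang)
    D=np.array([[np.cos(a),np.sin(a),0],[np.sin(a),-np.cos(a),0],[0,0,-1]])
    return (M.T@(np.array(pos)-s["tcp_pos"])).round(4),R.from_matrix(M.T@D).as_rotvec().round(4)
E
python3 - <<'E'
from h import *
s,p,d,W=shot("wrist","1")
v=p.min(-1);ok=d>0
near=np.hypot(W[...,0]-.526,W[...,1]+.202)<.13
for nm,m in(("plate",ok&near&(W[...,2]>.004)&(v>90)),("body",ok&near&(W[...,2]>.028))):
    k,l,st,ce=cv2.connectedComponentsWithStats(m.astype(np.uint8));i=1+np.argmax(st[1:,4]);print(nm,st[i],rect(W[l==i]),np.median(W[l==i][:,2]))
print(delta(s,[.526,-.202,.007],63.1))
E
```

```text
plate [  283    81    70   202 11693] (array([ 526.9, -202.8]), array([200.3,  62.2]), 63.1) 0.020219695007458294
body [    0   248   640   152 51433] (array([ 528.2, -197.9]), array([ 34.2, 149.7]), 62.8) 0.23013559178411866
(array([-0.    ,  0.    ,  0.1442]), array([-0.0004, -0.0001, -0.0032]))
```

View pics/wrist1.png

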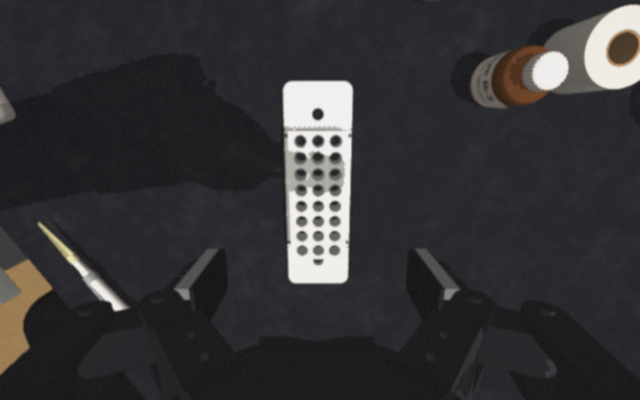

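The wrist view shows the block centred under the tool at about (318,180). Its upper ear hole is at (318,114), and the lower ear is partly hidden at (318,262). Nothing is in the way of the fingers, so I descend and grip.

>>> servo_tool(increments=[[[0,0.0007,0.03],[0,0,0],0.085],[[0,0.0007,0.06],[0,0,0],0.085],[[0,0.0007,0.09],[0,0,0],0.085],[[0,0.0007,0.12],[0,0,0],0.085],[[0,0.0007,0.143],[0,0,0],0.085]])

```text
clock: 2.62
tcp_pos: [0.526, -0.2021, 0.0063]
tcp_rot: [-2.679, -1.639, 0.001]
contact_force: [0.3, 0.4, -0.4]
finger_gap: 0.0851
finger_force: 0.0
```

>>> servo_tool(increments=[[[0,0,0],[0,0,0],0.06],[[0,0,0],[0,0,0],0.05],[[0,0,0],[0,0,0],0.04],[[0,0,0],[0,0,0],0.04],[[0,0,0],[0,0,0],0.04]])

```text
clock: 3.03
tcp_pos: [0.5282, -0.2026, 0.0104]
tcp_rot: [2.676, 1.641, 0.003]
contact_force: [0.1, -0.7, 4.3]
finger_gap: 0.0491
finger_force: 65.2
```

>>> servo_tool(increments=[[[0,0,0],[0,0,0],0.035],[[0,0,0],[0,0,0],0.035],[[0,0,0],[0,0,0],0.035],[[0,0,0],[0,0,0],0.035],[[0,0,0],[0,0,0],0.035]])

```text
clock: 3.45
tcp_pos: [0.5282, -0.2026, 0.0104]
tcp_rot: [2.676, 1.641, 0.003]
contact_force: [-0.5, 0.2, 7.1]
finger_gap: 0.0489
finger_force: 65.8
```

>>> servo_tool(increments=[[[0,0,-0.015],[0,0,0],0.035],[[0,0,-0.045],[0,0,0],0.035],[[0,0,-0.08],[0,0,0],0.035],[[0,0,-0.12],[0,0,0],0.035],[[0,0,-0.16],[0,0,0],0.035]])

```text
clock: 3.87
tcp_pos: [0.5258, -0.2019, 0.1697]
tcp_rot: [-2.676, -1.642, 0.001]
contact_force: [1.7, -0.4, -4.8]
finger_gap: 0.0488
finger_force: 64.4
```

>>> servo_tool(increments=[[[0,0,0],[0,0,0],0.035]])

```text
clock: 3.95
tcp_pos: [0.5308, -0.2032, 0.1776]
tcp_rot: [2.668, 1.637, 0.013]
contact_force: [3.1, 0.2, -3.1]
finger_gap: 0.0489
finger_force: 64.6
```

```bash
python3 - <<'E'
from h import *
s=bot.get_state();print(s["tcp_pos"],s["tcp_rot"],s["finger_gap"])
print(delta(s,[.536,.180,.170],94.2))
E
```

```text
[ 0.53081772 -0.20321369  0.17763272] [2.6683826  1.63736594 0.01263976] 0.04886792032792619
(array([ 0.344 , -0.169 ,  0.0058]), array([ 0.0135,  0.0025, -0.5433]))
```

>>> servo_tool(increments=[[[0,0,0],[0,0,0],0.035],[[0,0,0],[0,0,0],0.035],[[0,0,0],[0,0,0],0.035]])

```text
clock: 4.2
tcp_pos: [0.5254, -0.202, 0.1663]
tcp_rot: [-2.675, -1.641, 0.004]
contact_force: [-1.1, 0.4, -4.5]
finger_gap: 0.0487
finger_force: 64.5
```

```bash
python3 - <<'E'
from h import *
s=bot.get_state();print(s["tcp_pos"],s["tcp_rot"],s["finger_gap"],s["qvel"].round(3))
print(delta(s,[.536,.180,.170],94.2))
E
```

```text
[ 0.52535293 -0.20196976  0.16631969] [-2.67531936 -1.64143102  0.00357885] 0.04871571154639037 [-0.001  0.009  0.001  0.003 -0.    -0.     0.   ]
(array([ 0.3453, -0.1636, -0.0032]), array([-3.700e-03, -5.000e-04, -5.435e-01]))
```

>>> servo_tool(increments=[[[0.01,-0.005,0],[0,0,0],0.035],[[0.03,-0.0143,0],[0,0,0],0.035],[[0.055,-0.0262,0],[0,0,0],0.035],[[0.085,-0.0404,0],[0,0,0],0.035],[[0.115,-0.0547,0],[0,0,0],0.035]])

```text
clock: 4.62
tcp_pos: [0.529, -0.073, 0.1669]
tcp_rot: [-2.676, -1.641, 0.003]
contact_force: [1.3, 1.0, -4.2]
finger_gap: 0.0486
finger_force: 64.4
```

>>> servo_tool(increments=[[[0.025,-0.0118,0],[0,0,0],0.035],[[0.05,-0.0236,0],[0,0,0],0.035],[[0.075,-0.0354,0],[0,0,0],0.035],[[0.1,-0.0474,0],[0,0,0],0.035],[[0.125,-0.0593,0],[0,0,0],0.035]])

```text
clock: 5.03
tcp_pos: [0.5325, 0.0656, 0.167]
tcp_rot: [-2.676, -1.643, 0.003]
contact_force: [0.5, -0.5, -5.2]
finger_gap: 0.0485
finger_force: 64.4
```

>>> servo_tool(increments=[[[0.025,-0.0118,0],[0,0,-0.08],0.035],[[0.05,-0.0236,0],[0,0,-0.17],0.035],[[0.075,-0.0354,0],[0,0,-0.26],0.035],[[0.095,-0.0448,0],[0,0,-0.35],0.035],[[0.105,-0.0496,0],[0,0,-0.43],0.035]])

```text
clock: 5.45
tcp_pos: [0.535, 0.1843, 0.1672]
tcp_rot: [-2.253, -2.185, 0.001]
contact_force: [-1.0, -0.2, -5.0]
finger_gap: 0.0488
finger_force: 64.3
```

>>> servo_tool(increments=[[[0,0,0],[0,0,-0.06],0.035],[[0,0,0],[0,0,-0.1],0.035],[[0,0,0],[0,0,-0.1135],0.035],[[0,0,0],[0,0,-0.1135],0.035],[[0,0,0],[0,0,-0.1135],0.035]])

```text
clock: 5.87
tcp_pos: [0.5366, 0.1795, 0.1677]
tcp_rot: [-2.139, -2.3, 0.001]
contact_force: [0.1, -0.4, -4.6]
finger_gap: 0.0486
finger_force: 64.3
```

```bash
python3 - <<'E'
from h import *
for n in("side","scene","wrist"):
    s,p,d,W=shot(n,"2")
    if n=="side": cv2.imwrite("pics/side2c.png",cv2.resize(p[100:240,200:340].astype(np.uint8)[:,:,::-1],(560,560),interpolation=cv2.INTER_CUBIC))
    near=(np.hypot(W[...,0]-.536,W[...,1]-.18)<.13)&(d>0)
    v=p.min(-1)
    m=near&(W[...,2]>.15)&(W[...,2]<.200)&(v>100)
    k,l,st,ce=cv2.connectedComponentsWithStats(m.astype(np.uint8));i=1+np.argmax(st[1:,4]);print(n,st[i],rect(W[l==i]),np.percentile(W[l==i][:,2],[2,50,98]))
print(s["tcp_pos"],s["tcp_rot"],s["finger_gap"])
E
```

```text
side [ 257  118   40   52 1206] (array([538.6, 158.1]), array([ 65.1, 161.5]), 4.1) [0.15868495 0.18161534 0.19331636]
scene [ 249  206   74   50 1475] (array([536.2, 178.1]), array([ 71.5, 202.9]), 1.5) [0.16135777 0.17190366 0.19581005]
wrist [  247    43   140   298 28821] (array([534.9, 208.2]), array([ 62.3, 141.6]), 4.2) [0.16422356 0.19218844 0.19442802]
[0.53689402 0.17935403 0.16803462] [-2.13945773e+00 -2.30002451e+00  6.44867532e-04] 0.04884938976977625
```

View pics/wrist2.png

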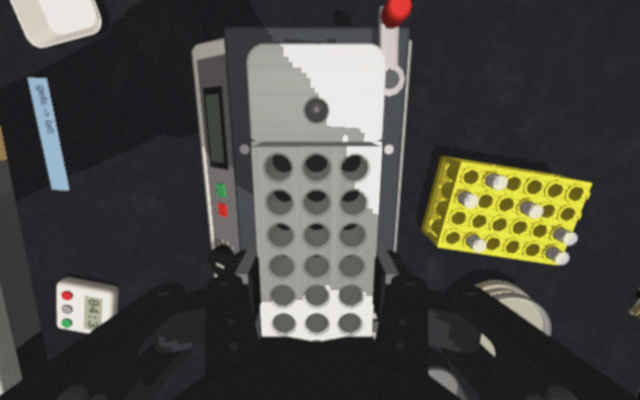

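View pics/side2c.png

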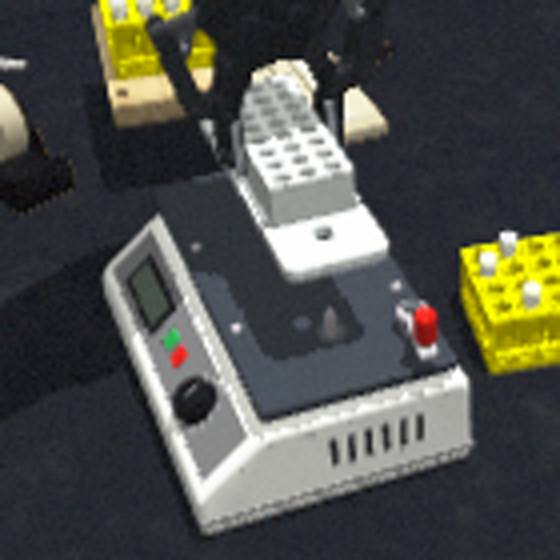

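The wrist view shows the held block over the platform, with the far ear's hole at (316,110) and a lighter pin tip visible inside it. The side crop shows the near pin at (330,320) in the crop, under the near ear. Now I locate the pins more exactly.

```bash
python3 - <<'E'
from h import *
# pins from the opening views: cloud points standing above the platform
for n in("scene","side"):
    z=np.load(f"pics/{n}0.npz");W=cloud(n,z["d"]);p=z["p"]
    for nm,c in(("R",(.5413,.1082)),("L",(.5307,.2518))):
        m=(np.hypot(W[...,0]-c[0],W[...,1]-c[1])<.018)&(W[...,2]>.0955)&(W[...,2]<.115)
        q=W[m]; print(n,nm,m.sum(),q.mean(0).round(4),q[np.argmax(q[:,2])].round(4) if len(q) else 0)
z=np.load("pics/wrist2.npz");p=z["p"];d=z["d"]
s=bot.get_state();W=cloud("wrist",d,s)
print(W[106:115:2,310:324:2,2].round(3)); 
c=p[90:130,296:336]
cv2.imwrite("pics/hole2.png",cv2.resize(c[:,:,::-1],(400,400),interpolation=cv2.INTER_NEAREST))
c=cv2.resize(np.load("pics/side0.npz")["p"][110:210,220:320][:,:,::-1],(600,600),interpolation=cv2.INTER_CUBIC)
cv2.imwrite("pics/pins0.png",c)
E
```

```text
scene R 17 [0.5399 0.1084 0.1024] [0.5412 0.1089 0.11  ]
scene L 21 [0.5295 0.2523 0.1025] [0.5295 0.2534 0.1101]
side R 13 [0.541  0.1071 0.1008] [0.5411 0.1069 0.1078]
side L 9 [0.5304 0.2514 0.1012] [0.531  0.2518 0.106 ]
[[0.091 0.104 0.106 0.107 0.108 0.104 0.101]
 [0.101 0.105 0.108 0.109 0.108 0.105 0.103]
 [0.101 0.105 0.109 0.108 0.108 0.106 0.102]
 [0.089 0.104 0.105 0.106 0.107 0.104 0.101]
 [0.09  0.101 0.103 0.104 0.103 0.102 0.09 ]]
```

View pics/hole2.png

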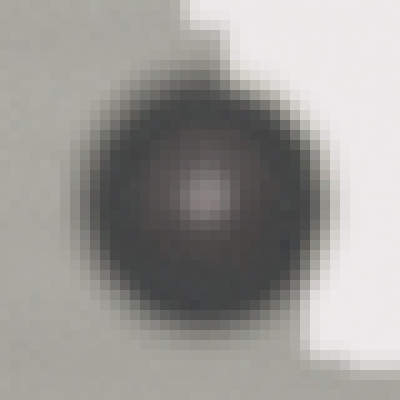

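View pics/pins0.png

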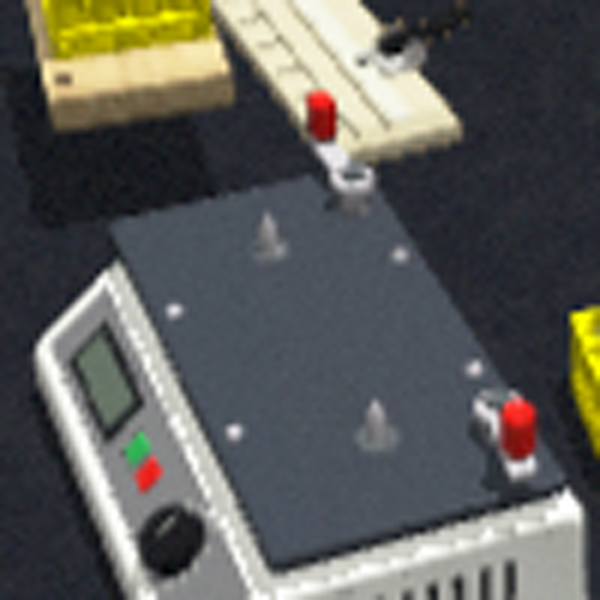

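The crop shows the pin tip at image pixel (316.0,108.5) and the hole rim centre at about (316.2,109.8). The opening side view shows both pins standing free, with the latches swung outward.

```bash
python3 - <<'E'
from h import *
s=bot.get_state()
h=ray("wrist",[316.2,109.8],.166,s)[0];t=ray("wrist",[316,108.5],.108,s)[0]
print("hole",h,"tip",t,"diff",t-h)
z=np.load("pics/side2.npz");p=z["p"].astype(int);W=cloud("side",z["d"])
print("side diff tip vs hole: tip(.541,.1069)")
# near-ear hole in the side view: dark spot inside the ear
g=p[150:175,265:300].min(-1); m=((g<110)).astype(np.uint8)
k,l,st,ce=cv2.connectedComponentsWithStats(m)
for i in range(1,k):
    if 4<st[i,4]<60: c=ce[i]+[265,150];print(c,st[i],ray("side",c,.166)[0])
print(delta(s,s["tcp_pos"]+np.r_[(t-h)[:2],0],94.2),s["tcp_pos"])
E
```

```text
hole [0.53185865 0.25055368 0.166     ] tip [0.5314818  0.25286415 0.108     ] diff [-0.00037684  0.00231047 -0.058     ]
side diff tip vs hole: tip(.541,.1069)
(array([ 0.0023, -0.0002,  0.    ]), array([-0.0002, -0.    , -0.0008])) [0.5370023  0.17934553 0.16818109]
```

>>> servo_tool(increments=[[[0.0013,-0.0006,0.012],[0,0,0],0.035],[[0.0013,-0.0006,0.026],[0,0,0],0.035],[[0.0013,-0.0006,0.038],[0,0,0],0.035],[[0.0013,-0.0006,0.045],[0,0,0],0.035],[[0.0013,-0.0006,0.045],[0,0,0],0.035]])

```text
clock: 6.43
tcp_pos: [0.5351, 0.18, 0.1209]
tcp_rot: [-2.137, -2.3, 0.005]
contact_force: [-0.8, -1.2, -4.5]
finger_gap: 0.0487
finger_force: 64.3
```

```bash
python3 - <<'E'
from h import *
s0,p0,d,W=shot("side","3")
s,p,d,W=shot("wrist","3")
print(s["tcp_pos"],s["tcp_rot"],s["finger_gap"])
a=cv2.resize(p[85:135,291:341].astype(np.uint8),(400,400),interpolation=cv2.INTER_NEAREST)
b=cv2.resize(p0[140:190,260:310].astype(np.uint8),(400,400),interpolation=cv2.INTER_NEAREST)
cv2.imwrite("pics/c3.png",np.hstack([a,b])[:,:,::-1])
print(W[100:120:2,310:326:2,2].round(3))
E
```

```text
[0.53574776 0.18038697 0.12213631] [-2.1375092  -2.30053321  0.00283999] 0.048908526460153444
[[0.091 0.089 0.091 0.091 0.102 0.102 0.089 0.12 ]
 [0.09  0.091 0.102 0.104 0.105 0.105 0.102 0.101]
 [0.091 0.101 0.104 0.106 0.106 0.107 0.106 0.103]
 [0.091 0.103 0.104 0.107 0.108 0.11  0.108 0.104]
 [0.09  0.103 0.106 0.108 0.108 0.107 0.107 0.106]
 [0.09  0.103 0.105 0.108 0.107 0.108 0.107 0.104]
 [0.091 0.102 0.104 0.105 0.107 0.107 0.106 0.103]
 [0.091 0.09  0.103 0.103 0.104 0.105 0.104 0.102]
 [0.089 0.09  0.101 0.102 0.103 0.102 0.101 0.09 ]
 [0.089 0.089 0.091 0.09  0.089 0.09  0.091 0.09 ]]
```

View pics/c3.png

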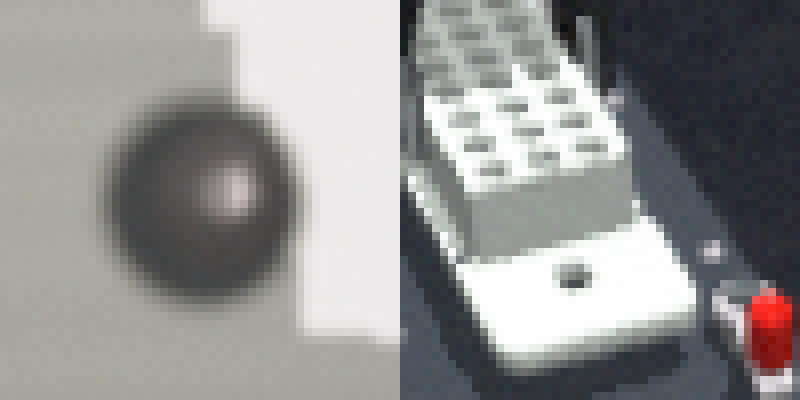

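The left crop shows the pin tip about 4 px right of the hole centre, at (320.0,108.8) against (316.0,110.0). The right crop shows the near hole with a bright pin just inside it.

```bash
python3 - <<'E'
from h import *
s=bot.get_state();print(s["tcp_pos"],s["tcp_rot"])
s2=s
h=ray("wrist",[316.0,110.0],.1205,s)[0];t=ray("wrist",[320,108.75],.108,s)[0]
print("far",h,t,t-h)
c=np.array([260+(572-400)/8,140+275/8]);h=ray("side",c,.1205)[0];print("near hole",h, "pin R .5410 .1075")
p=np.load("pics/side3.npz")["p"].min(-1);print(p[170:180,276:288])
print(delta(s,[.5357,.1798,.1125],94.2))
E
```

```text
[0.53632212 0.18073141 0.12311413] [-2.13801508e+00 -2.30112847e+00  5.07952635e-04]
far [0.53101994 0.2518518  0.1205    ] [0.53291201 0.25291626 0.108     ] [ 0.00189207  0.00106447 -0.0125    ]
near hole [0.53921262 0.10116261 0.1205    ] pin R .5410 .1075
[[152 149 150 176 203 227 244 248 249 251 252 252]
 [206 230 246 248 250 251 253 253 253 253 252 252]
 [249 251 253 251 238 234 227 249 252 253 253 253]
 [253 253 252 220 177 167 146 210 250 253 253 253]
 [253 253 253 203 154 130 117 134 235 252 253 253]
 [253 253 253 234 116  78  72 168 248 253 253 252]
 [253 253 253 251 243 211 241 247 252 253 253 253]
 [253 253 253 253 253 250 253 253 253 253 253 253]
 [253 253 253 253 253 253 253 253 253 253 253 253]
 [253 253 253 253 253 253 253 253 253 253 253 253]]
(array([-0.0009, -0.0007,  0.0106]), array([-0.0006, -0.0002,  0.0002]))
```

```bash
python3 - <<'E'
from h import *
s,p,d,W=shot("wrist","4");s=bot.get_state()
print(s["tcp_pos"],s["tcp_rot"])
w=W[95:125,300:335]
m=(w[...,2]<.1145)&(d[95:125,300:335]>0)
k,l,st,ce=cv2.connectedComponentsWithStats(m.astype(np.uint8));i=1+np.argmax(st[1:,4]);print(st[i],ce[i]+[300,95])
hc=ce[i]+[300,95]
t=m&(w[...,2]>.1055);v,u=np.nonzero(t);wt=w[...,2][t]-.1055;tc=np.array([(u*wt).sum(),(v*wt).sum()])/wt.sum()+[300,95]
a=m&(w[...,2]>.097);v,u=np.nonzero(a);print("pin blob",u.mean()+300,v.mean()+95,a.sum())
print(tc,"hole",ray("wrist",hc,.121,s)[0],"tip",ray("wrist",tc,.107,s)[0],"pin med",np.median(w[t],0))
s0,p0,d0,W0=shot("side","4")
mm=(d0>0)&(W0[...,2]>.105)&(W0[...,2]<.165)&(p0.min(-1)>100)&(np.hypot(W0[...,0]-.54,W0[...,1]-.15)<.09)
k,l,st,ce=cv2.connectedComponentsWithStats(mm.astype(np.uint8));i=1+np.argmax(st[1:,4]);print(st[i],rect(W0[l==i]),"expected near end",s["tcp_pos"][1]-.0997)
E
```

```text
[0.53670874 0.18090454 0.12372349] [2.13825830e+00 2.30148817e+00 1.01532523e-03]
[  5   3  23  24 434] [316.12672811 109.87557604]
pin blob 317.38429752066116 108.96280991735537 242
[317.46934235 106.80298518] hole [0.53146002 0.25208765 0.121     ] tip [0.53198552 0.25398301 0.107     ] pin med [0.53174883 0.25279209 0.10735411]
[ 259  133   39   52 1160] (array([538.9, 158.1]), array([ 64.5, 159.7]), 4.1) expected near end 0.08120454227442857
```

>>> servo_tool(increments=[[[0.0011,0.0003,0],[0,0,0],0.035],[[0.0011,0.0003,0.003],[0,0,0],0.035],[[0.0011,0.0003,0.006],[0,0,0],0.035],[[0.0011,0.0003,0.009],[0,0,0],0.035],[[0.0011,0.0003,0.011],[0,0,0],0.035]])

```text
clock: 7.05
tcp_pos: [0.5365, 0.1817, 0.1118]
tcp_rot: [-2.138, -2.301, 0.001]
contact_force: [0.3, 0.1, -4.1]
finger_gap: 0.0488
finger_force: 64.3
```

>>> servo_tool(increments=[[[0,0,0.002],[0,0,0],0.035],[[0,0,0.004],[0,0,0],0.035],[[0,0,0.004],[0,0,0],0.035]])

```text
clock: 7.3
tcp_pos: [0.5364, 0.1817, 0.1078]
tcp_rot: [-2.138, -2.301, 0.001]
contact_force: [0.4, -0.9, -4.6]
finger_gap: 0.049
finger_force: 64.3
```

>>> servo_tool(increments=[[[0,0,0.002],[0,0,0],0.035],[[0,0,0.004],[0,0,0],0.035],[[0,0,0.006],[0,0,0],0.035],[[0,0,0.0075],[0,0,0],0.035],[[0,0,0.0075],[0,0,0],0.035]])

```text
clock: 7.72
tcp_pos: [0.5366, 0.1818, 0.1006]
tcp_rot: [-2.138, -2.302, 0.0]
contact_force: [-0.2, 0.3, -4.8]
finger_gap: 0.0491
finger_force: 64.3
```

>>> servo_tool(increments=[[[0,0,0.001],[0,0,0],0.035],[[0,0,0.0015],[0,0,0],0.035],[[0,0,0.0015],[0,0,0],0.035]])

```text
clock: 7.97
tcp_pos: [0.5368, 0.1819, 0.1004]
tcp_rot: [2.138, 2.301, 0.0]
contact_force: [-3.6, -1.8, 4.7]
finger_gap: 0.0492
finger_force: 65.3
```

>>> servo_tool(increments=[[[0,0,0],[0,0,0],0.052],[[0,0,0],[0,0,0],0.06],[[0,0,-0.002],[0,0,0],0.07],[[0,0,-0.005],[0,0,0],0.085],[[0,0,-0.005],[0,0,0],0.085]])

```text
clock: 8.38
tcp_pos: [0.5372, 0.1821, 0.1052]
tcp_rot: [2.138, 2.301, 0.002]
contact_force: [-0.1, -0.0, 0.2]
finger_gap: 0.0849
finger_force: 0.0
```

>>> servo_tool(increments=[[[0,0,-0.01],[0,0,0],0.085],[[0,0,-0.03],[0,0,0],0.085],[[0,0,-0.055],[0,0,0],0.085],[[0,0,-0.08],[0,0,0],0.085],[[0,0,-0.09],[0,0,0],0.085]])

```text
clock: 8.8
tcp_pos: [0.5379, 0.1828, 0.1987]
tcp_rot: [2.136, 2.3, 0.007]
contact_force: [1.4, 0.0, -0.0]
finger_gap: 0.0851
finger_force: 0.0
```

>>> servo_tool(increments=[[[0,0,0],[0,0,0],0.085],[[0,0,0],[0,0,0],0.085],[[0,0,0],[0,0,0],0.085]])

```text
clock: 9.05
tcp_pos: [0.5361, 0.1814, 0.1932]
tcp_rot: [-2.138, -2.301, 0.002]
contact_force: [0.0, 0.4, -0.8]
finger_gap: 0.085
finger_force: 0.0
```

```bash
python3 - <<'E'
from h import *
s,p,d,W=shot("wrist","5")
print(s["tcp_pos"],s["tcp_rot"],s["joint_positions"].round(2))
m=(d>0)&(W[...,2]>.093)&(W[...,2]<.135)&(np.hypot(W[...,0]-.536,W[...,1]-.18)<.11)&(p.min(-1)>100)
k,l,st,ce=cv2.connectedComponentsWithStats(m.astype(np.uint8));i=1+np.argmax(st[1:,4]);Q=W[l==i]
print(rect(Q));B=Q[Q[:,2]>.12];A=np.c_[B[:,:2]-[.536,.18],np.ones(len(B))];print("top plane",np.linalg.lstsq(A,B[:,2],rcond=None)[0],"plate",np.median(Q[Q[:,2]<.108],0))
r=(p[...,0]>140)&(p[...,1]<70)&(p[...,2]<70)&(W[...,2]>.1)&(W[...,2]<.14)
k,l,st,ce=cv2.connectedComponentsWithStats(r.astype(np.uint8))
for i in range(1,k):
    if st[i,4]>30: q=W[l==i];print("red",ce[i],st[i,4],np.median(q[q[:,2]>.125],0))
E
```

```text
[0.53612967 0.18140955 0.19320256] [-2.13792899e+00 -2.30098587e+00  2.28598193e-03] [ 0.16  0.36 -0.69  1.57  0.23  1.3  -0.49]
(array([536.9, 181.5]), array([ 62.2, 199.6]), 4.3)
top plane [-0.00126486  0.00111824  0.12554302] plate [0.53481355 0.24762749 0.09783815]
red [389.57631579  24.41052632] 380 [0.57157289 0.30703245 0.12944575]
```

View pics/wrist5.png

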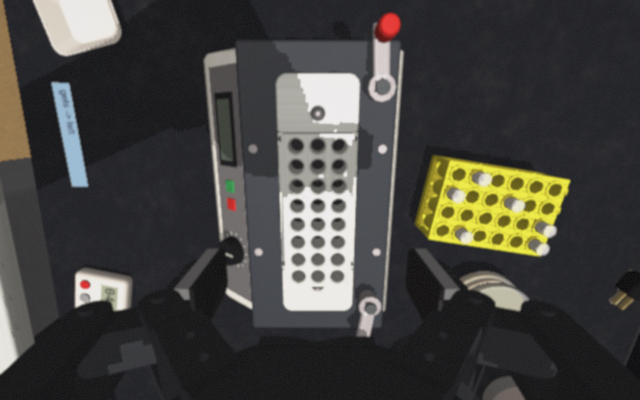

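The wrist view shows the block seated on the platform: pin in the far hole at (318,113), top plane level, top at 0.1255 m. The left latch points outward, with its knob at (389,24) and pivot at (382,88). Next I straddle the left knob and swing it in.

>>> servo_tool(increments=[[[0.02,0.0073,0],[0,0,0],0.032],[[0.055,0.02,0],[0,0,0],0.032],[[0.09,0.033,0],[0,0,0],0.032],[[0.113,0.041,0],[0,0,0],0.032],[[0.1227,0.0446,0],[0,0,0],0.032]])

```text
clock: 9.52
tcp_pos: [0.5706, 0.3117, 0.1923]
tcp_rot: [-2.131, -2.304, 0.002]
contact_force: [-0.7, 0.2, 0.5]
finger_gap: 0.0326
finger_force: 0.0
```

>>> servo_tool(increments=[[[0,0,0.01],[0,0,0],0.032],[[0,0,0.03],[0,0,0],0.032],[[0,0,0.045],[0,0,0],0.032],[[0,0,0.05],[0,0,0],0.032],[[0,0,0.05],[0,0,0],0.032]])

```text
clock: 9.93
tcp_pos: [0.5714, 0.3049, 0.1417]
tcp_rot: [-2.14, -2.3, 0.007]
contact_force: [0.2, 0.3, 0.3]
finger_gap: 0.0321
finger_force: 0.0
```

```bash
cat > arc.py <<'E'
from h import *
def arc(s,pv,degs,z,off):
    """tool-axes rows for carrying the knob round its pivot, tool heading = degs+off"""
    for g in degs:
        a=np.radians(g);q=[pv[0]+.034*np.cos(a),pv[1]+.034*np.sin(a),z]
        t,w=delta(s,q,g+off);print(int(g),t.tolist(),w.tolist())
E
python3 - <<'E'
from arc import *
s=bot.get_state();print(s["tcp_pos"],s["finger_gap"])
print(delta(s,[.5716,.307,.116],97.7))
s=dict(s,tcp_pos=np.array([.5716,.307,.116]),tcp_rot=np.array([-2.1379,-2.301,0]))
arc(s,(.576,.2744),[97.7,104,110,116,122,128],.116,-3.4)
z=np.load("pics/wrist5.npz");s5={"tcp_pos":np.array([.5361,.1814,.1932]),"tcp_rot":np.array([-2.1379,-2.301,.0023])}
print("pivots",ray("wrist",[[382,88],[370,307]],.108,s5))
E
```

```text
[0.57138068 0.30492825 0.14165743] 0.03206063553846857
(array([0.0021, 0.0005, 0.0257]), array([-0.0039,  0.0025, -0.0624]))
97 [0.0011, -0.0001, 0.0] [-0.0005, -0.0005, -0.0016]
104 [0.0007, -0.0038, 0.0] [-0.0004, -0.0005, -0.1116]
110 [-0.0001, -0.0073, 0.0] [-0.0004, -0.0006, -0.2163]
116 [-0.0013, -0.0106, 0.0] [-0.0004, -0.0006, -0.321]
122 [-0.0028, -0.0139, 0.0] [-0.0004, -0.0006, -0.4257]
128 [-0.0046, -0.0169, 0.0] [-0.0003, -0.0006, -0.5304]
pivots [[0.57584655 0.27289398 0.108     ]
 [0.58893524 0.09546614 0.108     ]]
```

>>> servo_tool(increments=[[[0.001,0,0.012],[0,0,0],0.032],[[0.001,0,0.024],[0,0,0],0.032],[[0.001,0,0.026],[0,0,0],0.022],[[0.001,0,0.026],[0,0,0],0.02],[[0.001,0,0.026],[0,0,0],0.02]])

```text
clock: 10.35
tcp_pos: [0.5721, 0.3084, 0.1184]
tcp_rot: [-2.138, -2.302, -0.0]
contact_force: [-0.1, 0.1, -0.2]
finger_gap: 0.0199
finger_force: 0.0
```

>>> servo_tool(increments=[[[-0.0004,-0.0037,0],[0,0,-0.11],0.02],[[-0.0012,-0.0072,0],[0,0,-0.215],0.02],[[-0.0024,-0.0105,0],[0,0,-0.32],0.02],[[-0.0039,-0.0138,0],[0,0,-0.424],0.02],[[-0.0057,-0.0168,0],[0,0,-0.529],0.02]])

```text
clock: 10.77
tcp_pos: [0.5561, 0.3022, 0.1193]
tcp_rot: [1.454, 2.784, 0.003]
contact_force: [1.5, 1.9, -0.7]
finger_gap: 0.0199
finger_force: 0.9
```

>>> servo_tool(increments=[[[-0.0004,-0.0037,0],[0,0,-0.11],0.02],[[-0.0012,-0.0072,0],[0,0,-0.215],0.02],[[-0.0024,-0.0105,0],[0,0,-0.32],0.02],[[-0.0039,-0.0138,0],[0,0,-0.424],0.02],[[-0.0057,-0.0168,0],[0,0,-0.529],0.02]])

```text
clock: 11.18
tcp_pos: [0.5451, 0.2885, 0.1194]
tcp_rot: [0.675, 3.067, 0.003]
contact_force: [-1.3, 2.7, -0.2]
finger_gap: 0.0205
finger_force: 1.0
```

>>> servo_tool(increments=[[[-0.0004,-0.0037,0],[0,0,-0.11],0.02],[[-0.0012,-0.0072,0],[0,0,-0.215],0.02],[[-0.0024,-0.0105,0],[0,0,-0.32],0.02],[[-0.0039,-0.0138,0],[0,0,-0.424],0.02],[[-0.0057,-0.0168,0],[0,0,-0.529],0.02]])

```text
clock: 11.6
tcp_pos: [0.5429, 0.2707, 0.1194]
tcp_rot: [-0.151, 3.137, 0.002]
contact_force: [-1.9, 1.6, 0.3]
finger_gap: 0.0201
finger_force: 1.1
```

```bash
python3 - <<'E'
from arc import *
s=bot.get_state();print(s["tcp_pos"],s["tcp_rot"],s["contact_force"],s["joint_positions"])
pv=np.array([.576,.2737]);v=s["tcp_pos"][:2]-pv;print(np.hypot(*v),np.degrees(np.arctan2(*v[::-1])))
print(delta(s,[.542,.2685,.118],184.2))
E
```

```text
[0.54293529 0.27068664 0.11937855] [-1.50513969e-01  3.13701667e+00  2.30473129e-03] [-1.87631111  1.55088022  0.31897116] [ 0.18359358  0.62981337 -1.00822419  1.54312126  0.54761984  1.27308785
  0.76600287]
0.033201737957248456 -174.7927149114522
(array([ 0.0011, -0.0021,  0.0014]), array([0.0014, 0.001 , 0.0226]))
```

>>> servo_tool(increments=[[[0,-0.0015,0],[0,0,0],0.02],[[0,-0.003,0],[0,0,0],0.02],[[0,-0.0045,0],[0,0,0],0.02],[[0,-0.0045,0],[0,0,0],0.02]])

```text
clock: 11.93
tcp_pos: [0.5434, 0.2676, 0.1192]
tcp_rot: [-0.137, 3.137, 0.006]
contact_force: [0.9, 6.5, -2.0]
finger_gap: 0.0199
finger_force: 3.5
```

>>> servo_tool(increments=[[[0,0.004,0],[0,0,0],0.022],[[0,0.004,-0.01],[0,0,0],0.022],[[0,0.004,-0.03],[0,0,0],0.024],[[0,0.004,-0.06],[0,0,0],0.03],[[0,0.004,-0.08],[0,0,0],0.032]])

```text
clock: 12.35
tcp_pos: [0.5435, 0.2693, 0.2013]
tcp_rot: [-0.138, 3.137, 0.0]
contact_force: [0.3, 1.8, -0.2]
finger_gap: 0.0321
finger_force: 0.0
```

>>> servo_tool(increments=[[[-0.002,-0.02,0],[0,0,0],0.032],[[-0.005,-0.045,0],[0,0,0],0.032],[[-0.008,-0.07,0],[0,0,0],0.032],[[-0.0105,-0.095,0],[0,0,0],0.032],[[-0.0128,-0.12,0],[0,0,0],0.032]])

```text
clock: 12.77
tcp_pos: [0.567, 0.1493, 0.1993]
tcp_rot: [-0.137, 3.138, -0.001]
contact_force: [1.4, 0.3, -0.5]
finger_gap: 0.0319
finger_force: 0.0
```

>>> servo_tool(increments=[[[-0.0025,-0.025,0],[0,0,0.11],0.032],[[-0.005,-0.05,0],[0,0,0.22],0.032],[[-0.0075,-0.072,0],[0,0,0.34],0.032],[[-0.009,-0.087,0],[0,0,0.46],0.032],[[-0.01,-0.0946,0],[0,0,0.58],0.032]])

```text
clock: 13.18
tcp_pos: [0.5859, 0.0537, 0.1991]
tcp_rot: [0.781, 3.042, -0.002]
contact_force: [0.2, 0.5, -0.0]
finger_gap: 0.0322
finger_force: 0.0
```

>>> servo_tool(increments=[[[0,0,0],[0,0,0.12],0.032],[[0,0,0],[0,0,0.24],0.032],[[0,0,0],[0,0,0.36],0.032],[[0,0,0],[0,0,0.48],0.032],[[0,0,0],[0,0,0.6],0.032]])

```text
clock: 13.6
tcp_pos: [0.5852, 0.0573, 0.1994]
tcp_rot: [1.639, 2.679, 0.0]
contact_force: [-0.6, -0.2, -0.1]
finger_gap: 0.0321
finger_force: 0.0
```

>>> servo_tool(increments=[[[0,0,0],[0,0,0.12],0.032],[[0,0,0],[0,0,0.24],0.032],[[0,0,0],[0,0,0.36],0.032],[[0,0,0],[0,0,0.48],0.032],[[0,0,0],[0,0,0.56],0.032]])

```text
clock: 14.02
tcp_pos: [0.5852, 0.0574, 0.1995]
tcp_rot: [2.316, 2.121, 0.001]
contact_force: [-0.3, 0.5, -0.2]
finger_gap: 0.0319
finger_force: 0.0
```

>>> servo_tool(increments=[[[0,0,0],[0,0,0],0.032],[[0,0,0],[0,0,0],0.032],[[0,0,0],[0,0,0],0.032]])

```text
clock: 14.27
tcp_pos: [0.5852, 0.0575, 0.1989]
tcp_rot: [2.305, 2.134, 0.0]
contact_force: [-0.2, -0.7, -0.2]
finger_gap: 0.0318
finger_force: 0.0
```

```bash
python3 - <<'E'
from arc import *
s,p,d,W=shot("wrist","6")
print(s["tcp_pos"],s["tcp_rot"],s["joint_positions"].round(2))
r=(p[...,0]>120)&(p[...,1]<70)&(p[...,2]<70)&(W[...,2]>.1)&(W[...,2]<.14)
k,l,st,ce=cv2.connectedComponentsWithStats(r.astype(np.uint8))
for i in range(1,k):
    if st[i,4]>30: q=W[l==i];print("red",ce[i],st[i,4],np.median(q[q[:,2]>.124],0))
print("beaker base",ray("side",[372,243],0)[0])
k=np.array([.586,.060]);pv=np.array([.5887,.0945]);v=k-pv;print(np.hypot(*v),np.degrees(np.arctan2(*v[::-1]))%360)
print(delta(s,[.586,.06,.117],85))
E
```

```text
[0.58518632 0.05745132 0.19885149] [2.30517430e+00 2.13367291e+00 4.22866487e-04] [ 0.38  0.41 -0.71  1.5   0.27  1.33 -0.43]
red [317.88268156 207.68156425] 179 [0.58687168 0.06259765 0.12925102]
beaker base [ 0.70366265 -0.06933032  0.        ]
0.034605490893787366 265.5251034937538
(array([0.0026, 0.0006, 0.0819]), array([0.0006, 0.0001, 0.01  ]))
```

View pics/wrist6.png

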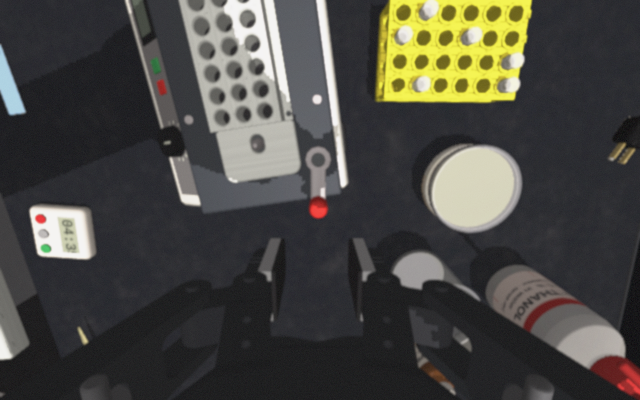

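The wrist view shows the right latch with its knob at (318,208), between and ahead of the open fingers, and its pivot at (318,158). The beaker, bottle and rack are well clear.

>>> servo_tool(increments=[[[0.003,0.0015,0.015],[0,0,0],0.032],[[0.003,0.0015,0.04],[0,0,0],0.032],[[0.003,0.0015,0.065],[0,0,0],0.032],[[0.003,0.0015,0.078],[0,0,0],0.032],[[0.003,0.0015,0.08],[0,0,0],0.032]])

```text
clock: 14.73
tcp_pos: [0.5851, 0.0598, 0.1154]
tcp_rot: [-2.305, -2.13, 0.006]
contact_force: [0.6, -0.5, -0.1]
finger_gap: 0.0318
finger_force: 0.0
```

>>> servo_tool(increments=[[[0,0,0],[0,0,0],0.022],[[0,0,0],[0,0,0],0.02],[[0,0,0],[0,0,0],0.02]])

```text
clock: 14.98
tcp_pos: [0.5878, 0.0607, 0.12]
tcp_rot: [2.307, 2.131, 0.003]
contact_force: [0.2, -0.3, 0.1]
finger_gap: 0.02
finger_force: 0.0
```

>>> servo_tool(increments=[[[0.0002,-0.0037,0],[0,0,0.11],0.02],[[0.0008,-0.0072,0],[0,0,0.215],0.02],[[0.0017,-0.0107,0],[0,0,0.32],0.02],[[0.003,-0.014,0],[0,0,0.424],0.02],[[0.0046,-0.0172,0],[0,0,0.529],0.02]])

```text
clock: 15.4
tcp_pos: [0.5711, 0.0659, 0.1199]
tcp_rot: [2.787, 1.445, 0.004]
contact_force: [2.2, -1.3, -0.9]
finger_gap: 0.0197
finger_force: 0.9
```

>>> servo_tool(increments=[[[0.0002,-0.0037,0],[0,0,0.11],0.02],[[0.0008,-0.0072,0],[0,0,0.215],0.02],[[0.0017,-0.0107,0],[0,0,0.32],0.02],[[0.003,-0.014,0],[0,0,0.424],0.02],[[0.0046,-0.0172,0],[0,0,0.529],0.02]])

```text
clock: 15.82
tcp_pos: [0.5592, 0.0793, 0.1198]
tcp_rot: [3.069, 0.666, 0.003]
contact_force: [-0.5, -2.4, 0.0]
finger_gap: 0.02
finger_force: 1.1
```

>>> servo_tool(increments=[[[0.0002,-0.0033,0],[0,0,0.096],0.02],[[0.0006,-0.0065,0],[0,0,0.192],0.02],[[0.0014,-0.0097,0],[0,0,0.288],0.02],[[0.0025,-0.0127,0],[0,0,0.384],0.02],[[0.0037,-0.0154,0],[0,0,0.47],0.02]])

```text
clock: 16.23
tcp_pos: [0.5559, 0.0952, 0.1197]
tcp_rot: [3.14, -0.065, 0.003]
contact_force: [-0.2, -4.9, 1.1]
finger_gap: 0.0199
finger_force: 3.2
```

>>> servo_tool(increments=[[[0,-0.001,0],[0,0,0],0.02],[[0,-0.002,0],[0,0,0],0.02],[[0,-0.002,0],[0,0,0],0.02]])

```text
clock: 16.48
tcp_pos: [0.5559, 0.0953, 0.1196]
tcp_rot: [3.138, -0.059, 0.001]
contact_force: [-3.5, -6.9, 4.1]
finger_gap: 0.0202
finger_force: 3.4
```

>>> servo_tool(increments=[[[0,0.004,0],[0,0,0],0.021],[[0,0.005,0],[0,0,0],0.022],[[0,0.005,-0.015],[0,0,0],0.022],[[0,0.005,-0.045],[0,0,0],0.024],[[0,0.005,-0.08],[0,0,0],0.03]])

```text
clock: 16.9
tcp_pos: [0.5542, 0.0926, 0.198]
tcp_rot: [-3.141, 0.056, 0.005]
contact_force: [1.2, 0.3, 0.7]
finger_gap: 0.0301
finger_force: 0.0
```

>>> servo_tool(increments=[[[-0.01,0.03,-0.01],[0,0,0],0.03],[[-0.01,0.06,-0.02],[0,0,0],0.03],[[-0.01,0.09,-0.02],[0,0,0],0.03],[[-0.01,0.11,-0.02],[0,0,0],0.03],[[-0.01,0.12,-0.02],[0,0,0],0.03]])

```text
clock: 17.32
tcp_pos: [0.5412, -0.0306, 0.2192]
tcp_rot: [3.14, -0.063, 0.003]
contact_force: [0.1, -0.5, -0.4]
finger_gap: 0.0299
finger_force: 0.0
```

>>> servo_tool(increments=[[[0,0.03,0],[0,0,0],0.03],[[0,0.06,0],[0,0,0],0.03],[[0,0.08,0],[0,0,0],0.03],[[0,0.08,0],[0,0,0],0.03],[[0,0.08,0],[0,0,0],0.03]])

```text
clock: 17.73
tcp_pos: [0.5382, -0.1073, 0.2184]
tcp_rot: [-3.14, 0.06, -0.0]
contact_force: [0.2, 0.2, -0.4]
finger_gap: 0.03
finger_force: 0.0
```

```bash
python3 - <<'E'
from arc import *
for n in("scene","side"):
    s,p,d,W=shot(n,"7")
    r=(p[...,0]>120)&(p[...,1]<70)&(p[...,2]<70)&(W[...,2]>.1)&(W[...,2]<.14)
    k,l,st,ce=cv2.connectedComponentsWithStats(r.astype(np.uint8))
    for i in range(1,k):
        if st[i,4]>8: print(n,"red",ce[i].round(),st[i,4],W[l==i].mean(0).round(4))
    m=(d>0)&(abs(W[...,2]-.126)<.008)&(np.hypot(W[...,0]-.536,W[...,1]-.18)<.08)&(p.min(-1)>90)
    print(rect(W[m]),np.median(W[m][:,2]))
print("closed knobs expected", [.542,.271],[.555,.0925]); print(s["tcp_pos"],s["contact_force"],s["clock"])
c=np.load("pics/side7.npz")["p"][110:220,210:350];cv2.imwrite("pics/side7c.png",cv2.resize(c[:,:,::-1],(700,550),interpolation=cv2.INTER_CUBIC))
E
```

```text
scene red [306. 220.] 25 [0.5533 0.0935 0.1282]
scene red [257. 258.] 28 [0.5405 0.2721 0.1293]
(array([535.9, 180.2]), array([ 52.8, 118.5]), 4.3) 0.12631960262409436
side red [266. 137.] 34 [0.5416 0.2678 0.1217]
side red [289. 176.] 41 [0.5538 0.088  0.1213]
side red [437. 201.] 19 [ 0.8176 -0.1151  0.1369]
(array([536.2, 181.8]), array([ 51.1, 121.1]), 4.1) 0.12395784355503775
closed knobs expected [0.542, 0.271] [0.555, 0.0925]
[ 0.5383553  -0.1057964   0.21846048] [ 0.62127484 -0.3491231   0.22188416] 17.7833
```

View pics/side7c.png

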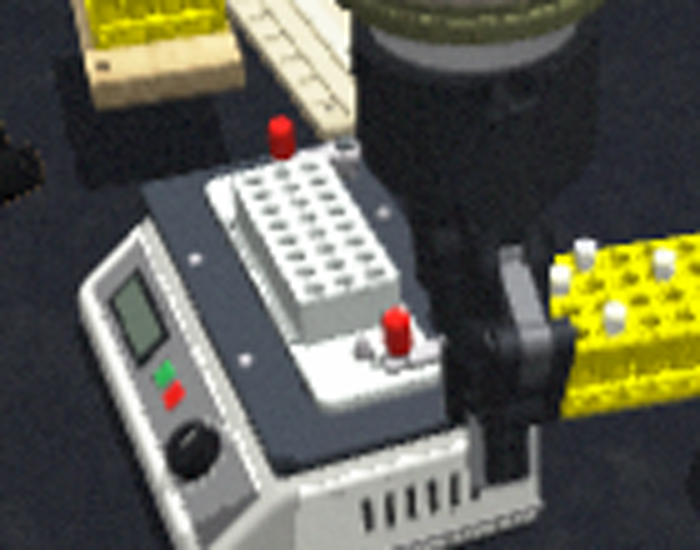

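The side crop shows the block flat on the platform. Both knobs, at (282,137) and (397,332) in the crop, are over its ears at the closed positions, and the gripper is clear. I'm handing the job in.

```bash
python3 -c "
from station import bot
print(bot.finish_job())"
```

```text
the job is handed in; nothing more can be done
None
```

The tube block is seated flat on both pins with both latches turned to their stops across the ears, the rack, beaker and bottle were not touched, and the job was handed in at about 18 s; no verdict was returned.

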